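# Put four mixed-up lab vessels back on their own stands

## Robot

A 6-joint arm with a two-finger parallel gripper is mounted at the origin on a cart in front of the work surface, level with it; the furniture and walls round the work are solid. World frame = base frame: x ahead of the robot, y to its left, z up, the work surface at z = 0. Lengths are in m, angles in rad, forces in N, time in s.
With the tool pointing down it reaches from about 0.225 to 0.725 m from the base axis. Payload 3.1 kg.
Tool frame: the origin (TCP) lies on the centre line of the jaws, within the pads' length; the fingertips stand 22 mm ahead of it and the grasp point (between the pads) lies 3 mm ahead of it; z points along the fingers, y is the line along which they close (so a half turn about z gives the same grasp; the last joint's range is limited). The gripper opens to 85 mm and grips with 20 to 120 N. Pads are 22 mm wide; open, the fingers measure 114 mm over their backs; the gripper's body (76 mm by 85 mm) begins 54 mm behind the grasp point. The pads swing forward as they close: fully open they stand 13 mm farther back than shut.
Start: joints at [1.086, 0.048, 0.099, 1.622, 0, 1.443], TCP at [0.183, 0.492, 0.253] pointing down, gripper open.
Joint ranges: [-2.91, 2.91], [-0.99, 1.94], [-1.21, 1.42], [-2.12, 2.29], [-1.49, 1.47], [-3.14, 3.14]. Speed limits (rad/s): [2.79, 2.79, 3.14, 3.14, 3.14, 3.14].

## Interface

Orientations are given as a unit quaternion [w, x, y, z].
In Python, from plant import env gives the robot as it stands. The module is installed in compiled form; this text tells all that it offers.
- The arm moves only by the tool send_rows, never from a script. Its argument "targets" is a list that holds one entry, the list of rows, each a list of 7 numbers: the shift along the tool's x, y, z in cm, then the turn, a rotation vector about the tool's x, y, z in rad, then the opening in per cent of the stroke, from 0 (shut) to 100 (fully open). In form: [[[tx, ty, tz, wx, wy, wz, hand], ...]]. A call has exactly 8 rows; each row is the pose to reach, as a shift and turn from the pose commanded when the call began, along the tool's axes at that moment; what a row does not reach only later rows make up. A row lasts 1/10 s, in which the tool goes at most 50 mm and 8.59 degrees, less where a joint would pass 70% of its speed; a pose out of reach is approached as far as the arm can. A call with a gripper value outside its range is refused whole. The fingers move at their own pace and stop on an object; "force" is the grip in N (left out, the last holds). Time passes only in rows, so rows that repeat a pose let the fingers close, or fill a call up. It gives the time, the measured TCP pose, the force, the opening and the grip force at its end, in the units of the state.
- env.read_state(): the state, without advancing time (a new reading comes with each control period).
- env.snapshot(name): name is "scene" or "top" or "wrist"; returns a dict with "pixels" (384x512x3 uint8, blue, green, red), "fx", "fy", "cx", "cy" (pixels), "extrinsics" (4x4, takes a point from world to camera coordinates). Camera axes: x right, y down, z forward; pixel columns grow to the right and rows downward; lengths in m; the calibration is good to about 2 mm. A picture is of the moment at which its call begins. There is no depth.
- env.job_done(): hands the job in; it is judged then, once.
Trained networks look in a picture, given as the dict that the camera call returned (one of the last four; its "shot" number tells which), for a name from the list of things; names that differ only in an ending like _2 or _b are one class to them, and where a whole thing is asked for, a point or a joint stands for the part that bears it (a point fixed in the world has none). Each returns a list of dicts, best first, with "p" (0 to 1); they miss things now and then, are a little off and sometimes report something else, mostly with a low value. They report only what shows in the picture. A call takes as long as a camera call. They do not tell look-alikes from the thing itself.
- env.search_frame(picture, target): "bbox" ([centre column, centre row, width, height] in pixels, round what is visible of it).
The state is a dict: "clock": time; "joint_pos": joint angles; "joint_velocities": joint speeds; "effort": joint torques, N m; "tool_pos": TCP position; "eef_rot": TCP orientation; "force": force on the tool from outside, world axes, zero at the start; "wrist_torque": the same for the moment, N m; "opening": opening from 0.0 (shut) to 1.0 (fully open); "grip_force": force on a finger pad.
Only numpy, scipy, OpenCV 4.12 (cv2) and the standard library are available. Lean on these libraries where they do the work, as an engineer would, in place of code of your own. Each camera call takes 0.05 s, during which the arm holds its last target. There are 200 camera calls.

## Task

The four vessels on the low stands in the middle of the bench stand on each other's stands. Rearrange them so that each stands upright in the middle of its own: the conical flask in the cork ring, the white jar on the hexagonal wooden board, the brown bottle in the round steel dish and the small vial on the square tile. Use the empty grey mat as the free spot on the way, never set a vessel on the bare bench or tip one over, and leave the blue bottle where it stands.

Things in the scene. Friction and masses are not known exactly. Their poses are not given: they have to be found in the camera images.
- flask: Small stoppered conical glass flask with pale pink content: 68 mm wide at the foot, 101 mm tall. The sides narrow to a neck about 30 mm wide, 61 to 91 mm above its underside, under a red-brown stopper 24 mm wide; grasp it round the neck, about 76 mm up. About 0.11 kg. Origin: centre of its underside, z up. A lookalike may stand at the far right back of the bench: the one meant starts on one of the low stands.
- jar: Short wide white jar with a white ribbed screw cap: 56 mm diameter, 69 mm tall (cap 55 mm wide from 52 mm up); grasp it round the body, any yaw, about 45 mm up. About 0.2 kg. Origin: centre of its underside, z up. A lookalike may stand at the far right back of the bench: the one meant starts on one of the low stands.
- bottle: Brown glass bottle with a narrower black screw cap: 45 mm diameter, 87 mm tall (straight body to about 60 mm up, cap 29 mm wide); grasp it round the body, any yaw, about 45 mm up. About 0.14 kg. Origin: centre of its underside, z up. A lookalike may stand at the far right back of the bench: the one meant starts on one of the low stands.
- vial: Small vial with pale powder and a green screw cap: 22 mm diameter, 45 mm tall; grasp it round the upper part, any yaw, about 34 mm up, so that the fingertips stay above the stands' rims. About 0.03 kg. Origin: centre of its underside, z up. A lookalike may stand at the far right back of the bench: the one meant starts on one of the low stands.
- cork_ring: Round cork flask seat: a thick cork rim 106 mm across outside, 86 mm inside, 15 mm high, round a closed cork floor 8 mm high. The flask's place. Fixed to the bench; its origin is the centre of its underside on the bench, z up; things stand on it 8 mm above the bench.
- hex_board: Flat hexagonal board of light wood without a rim, 100 mm across the corners, 87 mm across the flats, 8 mm thick. The white jar's place. Fixed to the bench; its origin is the centre of its underside on the bench, z up; things stand on it 8 mm above the bench.
- steel_dish: Shallow round steel dish, 92 mm across, with a thin rim 13 mm high (about 84 mm inside) round a floor 8 mm high. The brown bottle's place. Fixed to the bench; its origin is the centre of its underside on the bench, z up; things stand on it 8 mm above the bench.
- tile: Flat square white ceramic tile without a rim, 84 x 84 mm, its top 8 mm above the bench. The vial's place. Fixed to the bench; its origin is the centre of its underside on the bench, z up; things stand on it 8 mm above the bench.
- spare_mat: Flat oblong grey mat with a dark line near either end, without a rim, 72 mm (its x) by 104 mm (its y), 8 mm thick. Empty at the start: the free spot on which a thing can wait, one at a time. Fixed to the bench; its origin is the centre of its underside on the bench, z up; things stand on it 8 mm above the bench.
- blue_bottle: Bottle with blue content and a blue screw cap, 54 mm diameter, 113 mm tall, loose, standing on the bare bench just in front of the rod stand; not part of the job, to be left where it stands. Origin: centre of its underside, z up.
There are look-alikes about, which are no part of the job. Leave any orange, purple or turquoise look-alike of the jar alone.

How it is judged:
By the outcome, as a careful person would: the job done as asked, in the order asked, and still so for the second after the job is handed in, with the robot touching nothing.
It also fails if it takes over 131 s, if anything falls off the work surface, if the arm or the gripper's body presses on something with over 40 N, if the wrist force passes 120 N, or if a joint passes its speed limit or range.

## Working session

There is one attempt and no reset: what is moved stays moved. The work goes in short steps, Python scripts to look and compute and a tool call to move; the robot and the scene stay as the last step left them, time stands still between calls to the robot, and variables do not carry over. Pictures are saved under pics/ and viewed, at most 14 in all, crops included, and the job is handed in when it is done.

Besides the shell and the picture viewer there is one more tool, called in YAML: its name, and indented under it one key for each argument. send_rows: Moves the arm, as the interface text tells. Its arguments: {"type":"object","properties":{"targets":{"type":"array","items":{"type":"array","items":{"type":"array","items":{"type":"number"}}}},"force":{"type":"number"}},"required":["targets"]}

```bash
mkdir -p pics; cat > h.py <<'E'
import numpy as np, cv2
from plant import env
from scipy.spatial.transform import Rotation as R
def ray(pic,u,v,z):
    E=np.array(pic["extrinsics"]);Rm=E[:3,:3];c=-Rm.T@E[:3,3]
    d=Rm.T@np.array([(u-pic["cx"])/pic["fx"],(v-pic["cy"])/pic["fy"],1])
    return c+d*(z-c[2])/d[2]
def proj(pic,p):
    E=np.array(pic["extrinsics"]);q=E[:3,:3]@np.array(p)+E[:3,3]
    return pic["fx"]*q[0]/q[2]+pic["cx"],pic["fy"]*q[1]/q[2]+pic["cy"]
E
python3 - <<'E'
from h import *
s=env.read_state();print({k:np.round(v,3).tolist() for k,v in s.items()})
H=dict(flask=.05,jar=.04,bottle=.05,vial=.03,cork_ring=.01,hex_board=.008,steel_dish=.01,tile=.008,spare_mat=.008,blue_bottle=.05)
for n in("top","scene"):
    p=env.snapshot(n);cv2.imwrite(f"pics/{n}0.png",p["pixels"])
    print(n,np.round(-np.array(p["extrinsics"])[:3,:3].T@np.array(p["extrinsics"])[:3,3],3))
    for t in H:
        for d in env.search_frame(p,t)[:3]:
            b=d["bbox"];print(t,round(d["p"],2),np.round(b),np.round(ray(p,b[0],b[1],H[t])[:2],3))
E
```

```text
{'clock': 0.0, 'joint_pos': [1.086, 0.049, 0.098, 1.622, 0.0, 1.443], 'joint_velocities': [-0.001, -0.0, 0.001, 0.001, 0.001, 0.001], 'effort': [-0.0, -33.878, 32.001, 0.02, -0.0, -0.0], 'tool_pos': [0.183, 0.491, 0.252], 'eef_rot': [-0.0, 0.177, 0.984, -0.001], 'force': [-0.453, -1.02, 0.369], 'wrist_torque': [-0.013, 0.041, 0.013], 'grip_force': 0.0, 'opening': 1.004}
top [ 0.499 -0.108  1.171]
flask 0.75 [329. 245.  24.  24.] [ 0.424 -0.358]
flask 0.53 [220. 158.   8.   7.] [ 0.692 -0.024]
jar 0.86 [265. 191.  18.  21.] [ 0.589 -0.163]
jar 0.86 [160. 136.  24.  21.] [0.761 0.165]
jar 0.71 [374. 261.  26.  22.] [ 0.374 -0.497]
bottle 0.5 [282. 239.  20.  17.] [ 0.443 -0.214]
bottle 0.35 [265. 191.  27.  31.] [ 0.588 -0.161]
vial 0.46 [219. 159.   5.  10.] [ 0.69 -0.02]
cork_ring 0.88 [282. 238.  39.  31.] [ 0.442 -0.218]
hex_board 0.83 [224. 159.  29.  28.] [ 0.694 -0.034]
hex_board 0.59 [263. 192.  32.  27.] [ 0.589 -0.16 ]
hex_board 0.21 [330. 244.  20.  24.] [ 0.424 -0.369]
steel_dish 0.73 [328. 244.  32.  24.] [ 0.424 -0.362]
tile 0.78 [264. 193.  28.  32.] [ 0.585 -0.163]
blue_bottle 0.75 [191. 224.  21.  19.] [0.487 0.063]
blue_bottle 0.71 [220. 158.  10.  10.] [ 0.691 -0.024]
blue_bottle 0.64 [281. 240.  21.  15.] [ 0.439 -0.212]
scene [-0.142 -0.755  1.075]
flask 0.72 [282. 259.  28.  32.] [ 0.426 -0.362]
jar 0.88 [309. 304.  24.  28.] [ 0.367 -0.497]
jar 0.79 [227. 127.  14.  22.] [0.751 0.155]
jar 0.78 [210. 113.  16.  22.] [0.773 0.26 ]
bottle 0.57 [247. 228.  15.  27.] [ 0.441 -0.218]
vial 0.45 [255. 160.  10.  14.] [ 0.694 -0.032]
cork_ring 0.78 [247. 239.  32.  32.] [ 0.434 -0.225]
hex_board 0.79 [255. 167.  24.  18.] [ 0.684 -0.039]
steel_dish 0.71 [283. 269.  38.  26.] [ 0.424 -0.37 ]
tile 0.81 [266. 202.  32.  20.] [ 0.584 -0.172]
spare_mat 0.97 [204. 207.  41.  26.] [ 0.441 -0.035]
blue_bottle 0.68 [194. 176.  21.  30.] [0.489 0.056]
blue_bottle 0.42 [247. 228.  16.  28.] [ 0.443 -0.219]
```

View pics/top0.png

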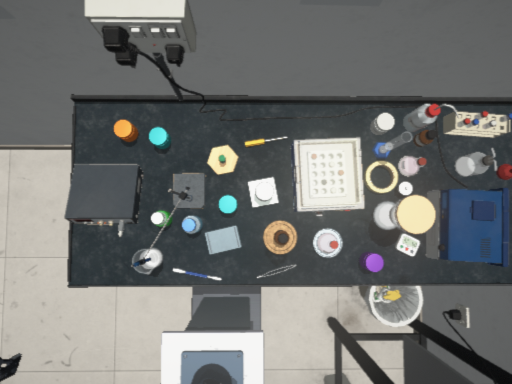

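View pics/scene0.png

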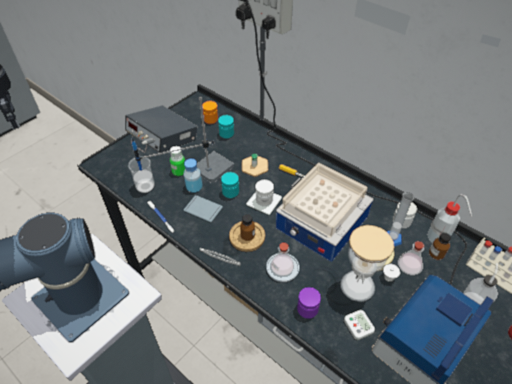

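Scene: bottle in the cork ring (top image 280,238), flask in the steel dish (328,243), jar on the tile (263,192), vial on the hex board (223,159), mat empty (223,240).

What could be mistaken for the targets (top image):
- **Bottle:** brown bottle at the back right (428,135); blue bottle (191,224); green bottle (160,218).
- **Jar:** turquoise (228,204) and (159,138), orange (125,130), purple (374,262), white (384,123).
- **Flask:** pink flask (410,165).
- **Vial:** small white-capped item (405,188).

I choose the ones on the low stands. Next I'll move clear of the clamp rod for a wrist view.

```bash
cat >> h.py <<'E'
def go(*wps):
    """print cumulative tool-frame deltas (cm, rad) from the present pose to x,y,z,finger-line yaw (world, rad; None keeps)"""
    s=env.read_state();q=s["eef_rot"];r=R.from_quat([q[1],q[2],q[3],q[0]]);p=np.array(s["tool_pos"])
    y=r.as_matrix()[:,1];cur=np.arctan2(y[1],y[0])
    print("t",round(s["clock"],2),"tcp",np.round(p,4),"yaw",round(cur,3),"open",round(s["opening"],3),"grip",round(s["grip_force"],1),"q",np.round(s["joint_pos"],2))
    for w in wps:
        d=r.inv().apply(np.array(w[:3])-p)*100
        if w[3] is None: rv=-0*d
        else:
            a=(w[3]-cur+np.pi/2)%np.pi-np.pi/2
            T=R.from_matrix(np.c_[[np.sin(cur+a),-np.cos(cur+a),0],[np.cos(cur+a),np.sin(cur+a),0],[0,0,-1]])
            rv=(r.inv()*T).as_rotvec()
        print(w,"->",np.round(d,1),np.round(rv,2))
E
python3 - <<'E'
from h import *
go((.3,-.05,.3,None),(.3,-.15,.3,np.pi/2),(.3,-.15,.3,0))
p=env.snapshot("wrist");E=np.array(p["extrinsics"]);s=env.read_state();q=s["eef_rot"];r=R.from_quat([q[1],q[2],q[3],q[0]])
print("cam in tool",r.inv().apply(-E[:3,:3].T@E[:3,3]-s["tool_pos"]),"axes\n",np.round(r.as_matrix().T@E[:3,:3].T,2),p["fx"])
t=env.snapshot("top")
for uv in((185,190),(150,245),(295,140),(295,210),(228,204)):
    print(uv,[np.round(ray(t,*uv,z)[:2],3).tolist() for z in(0,.07,.1,.2,.3)])
E
```

```text
t 1.1 tcp [0.1834 0.4919 0.2533] yaw 1.214 open 1.001 grip 0.0 q [1.09 0.05 0.1  1.62 0.   1.44]
(0.3, -0.05, 0.3, None) -> [-29.9 -46.7  -4.7] [-0. -0. -0.]Traceback (most recent call last):
  File "<stdin>", line 2, in <module>
  File "h.py", line 21, in go
    T=R.from_matrix(np.c_[[np.sin(cur+a),-np.cos(cur+a),0],[np.cos(cur+a),np.sin(cur+a),0],[0,0,-1]])
  File "scipy/spatial/transform/_rotation.pyx", line 1143, in scipy.spatial.transform._rotation.Rotation.from_matrix
ValueError: Non-positive determinant (left-handed or null coordinate frame) in rotation matrix 0: [[ 1.000000e+00  6.123234e-17  0.000000e+00]
 [-6.123234e-17  1.000000e+00  0.000000e+00]
 [ 0.000000e+00  0.000000e+00 -1.000000e+00]].
```

```bash
sed -i 's/\[np.sin(cur+a),-np.cos(cur+a),0\]/[-np.sin(cur+a),np.cos(cur+a),0]/' h.py
python3 - <<'E'
from h import *
go((.3,-.05,.3,None),(.3,-.15,.3,np.pi/2),(.3,-.15,.3,0))
p=env.snapshot("wrist");E=np.array(p["extrinsics"]);s=env.read_state();q=s["eef_rot"];r=R.from_quat([q[1],q[2],q[3],q[0]])
print("cam in tool",r.inv().apply(-E[:3,:3].T@E[:3,3]-s["tool_pos"]),"axes\n",np.round(r.as_matrix().T@E[:3,:3].T,2),p["fx"])
t=env.snapshot("top")
for uv in((185,190),(150,245),(295,140),(295,210),(228,204)):
    print(uv,[np.round(ray(t,*uv,z)[:2],3).tolist() for z in(0,.07,.1,.2,.3)])
E
```

```text
t 1.1 tcp [0.1834 0.4919 0.2533] yaw 1.214 open 1.001 grip 0.0 q [1.09 0.05 0.1  1.62 0.   1.44]
(0.3, -0.05, 0.3, None) -> [-29.9 -46.7  -4.7] [-0. -0. -0.]
(0.3, -0.15, 0.3, 1.5707963267948966) -> [-33.3 -56.1  -4.7] [-0.   -0.   -0.36]
(0.3, -0.15, 0.3, 0) -> [-33.3 -56.1  -4.7] [-0.   -0.    1.21]
cam in tool [ 0.08257617 -0.00015347 -0.12064527] axes
 [[-0.   -0.95 -0.32]
 [ 1.   -0.    0.  ]
 [-0.   -0.32  0.95]] 300.3946384266214
(185, 190) [[0.596, 0.091], [0.59, 0.079], [0.587, 0.074], [0.579, 0.057], [0.571, 0.04]]
(150, 245) [[0.421, 0.199], [0.426, 0.181], [0.428, 0.173], [0.434, 0.147], [0.441, 0.121]]
(295, 140) [[0.759, -0.263], [0.743, -0.254], [0.737, -0.25], [0.714, -0.237], [0.692, -0.223]]
(295, 210) [[0.532, -0.261], [0.53, -0.252], [0.529, -0.248], [0.526, -0.235], [0.523, -0.222]]
(228, 204) [[0.551, -0.046], [0.548, -0.05], [0.546, -0.052], [0.542, -0.057], [0.537, -0.062]]
```

send_rows:
  targets:
    - [[-40,-56.8,-4.7,0,0,-0.36,100],[-40,-56.8,-4.7,0,0,-0.36,100],[-40,-56.8,-4.7,0,0,-0.36,100],[-40,-56.8,-4.7,0,0,-0.36,100],[-40,-56.8,-4.7,0,0,-0.36,100],[-40,-56.8,-4.7,0,0,-0.36,100],[-40,-56.8,-4.7,0,0,-0.36,100],[-40,-56.8,-4.7,0,0,-0.36,100]]

```text
clock: 2.0
tool_pos: [0.2842, 0.1066, 0.2806]
eef_rot: [0.001, -0.002, 1.0, 0.0]
force: [1.2, 0.3, -0.1]
opening: 1.0
grip_force: 0.0
```

```bash
python3 -c "
from h import *
go((.36,-.18,.3,np.pi/2))"
```

```text
t 2.0 tcp [0.2842 0.1066 0.2806] yaw 1.575 open 1.0 grip 0.0 q [ 0.14 -0.52 -0.31  1.78 -0.    0.13]
(0.36, -0.18, 0.3, 1.5707963267948966) -> [ -7.5 -28.7  -1.9] [0. 0. 0.]
```

send_rows:
  targets:
    - [[-7.5,-28.7,-1.9,0,0,0,100],[-7.5,-28.7,-1.9,0,0,0,100],[-7.5,-28.7,-1.9,0,0,0,100],[-7.5,-28.7,-1.9,0,0,0,100],[-7.5,-28.7,-1.9,0,0,0,100],[-7.5,-28.7,-1.9,0,0,0,100],[-7.5,-28.7,-1.9,0,0,0,100],[-7.5,-28.7,-1.9,0,0,0,100]]

```text
clock: 2.8
tool_pos: [0.3598, -0.1791, 0.2988]
eef_rot: [-0.001, -0.0, 1.0, 0.001]
force: [0.5, 0.2, 0.0]
opening: 1.0
grip_force: 0.0
```

```bash
cat > look.py <<'E'
from h import *
import sys
TOP=dict(flask=.109,jar=.077,bottle=.095,vial=.053)
H=dict(flask=.055,jar=.04,bottle=.05,vial=.03,cork_ring=.010,hex_board=.004,steel_dish=.008,tile=.004,spare_mat=.004,blue_bottle=.05)
p=env.snapshot("wrist");cv2.imwrite(f"pics/{sys.argv[1]}.png",p["pixels"])
print("t",env.read_state()["clock"],env.read_state()["tool_pos"])
for t in H:
    for d in env.search_frame(p,t)[:3]:
        if d["p"]>.3:
            b=d["bbox"];print(t,round(d["p"],2),np.round(b),np.round(ray(p,b[0],b[1],H[t])[:2],3))
E
python3 look.py w1
```

```text
t 2.85 [ 0.35976653 -0.1781624   0.29911773]
flask 0.58 [119. 206.  67.  60.] [ 0.426 -0.354]
jar 0.76 [ 26. 166.  49.  52.] [ 0.375 -0.473]
jar 0.62 [264. 305.  42.  61.] [ 0.595 -0.161]
jar 0.56 [330. 278.  30.  56.] [ 0.548 -0.064]
bottle 0.58 [226. 220.  33.  49.] [ 0.448 -0.214]
vial 0.45 [350. 198.  76.  55.] [ 0.423 -0.044]
cork_ring 0.69 [231. 206.  70.  70.] [ 0.443 -0.211]
hex_board 0.73 [231. 207.  72.  69.] [ 0.448 -0.211]
hex_board 0.56 [336. 336.  41.  47.] [ 0.691 -0.032]
steel_dish 0.92 [125. 197.  66.  56.] [ 0.43  -0.365]
tile 0.81 [264. 283.  61.  43.] [ 0.582 -0.16 ]
spare_mat 0.67 [351. 198.  76.  55.] [ 0.434 -0.033]
blue_bottle 0.58 [430. 251.  81.  70.] [0.495 0.07 ]
```

View pics/w1.png

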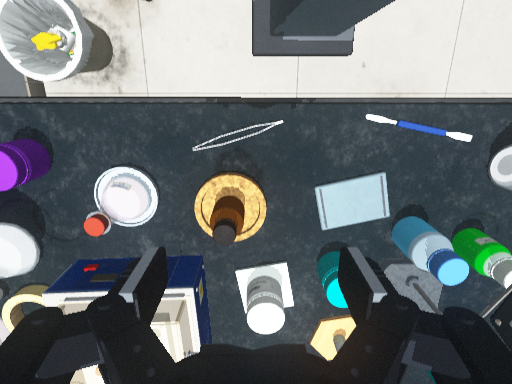

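Wrist view: flask in the dish (125,197), brown bottle in the cork ring (231,206), white jar on the tile (265,290), vial on the hex board (336,340), mat at (351,198). The turquoise jar at (332,278) and purple jar at (20,165) are decoys. Next is a close crop with fitted stand outlines, to check the choice and refine the centres.

```bash
cat > ov.py <<'E'
from h import *
from scipy.optimize import minimize
def outline(x,y,yaw,kind):
    if kind[0]=="c": a=np.linspace(0,2*np.pi,73)[:-1]; P=np.c_[np.cos(a),np.sin(a)]*kind[1]
    else:
        C=np.array(kind[1]);P=np.concatenate([np.linspace(C[i],C[(i+1)%len(C)],20) for i in range(len(C))])
    c,s=np.cos(yaw),np.sin(yaw);return P@np.array([[c,s],[-s,c]])+[x,y]
rect=lambda a,b:[(a,b),(-a,b),(-a,-b),(a,-b)]
hexa=[(.05*np.cos(k*np.pi/3),.05*np.sin(k*np.pi/3)) for k in range(6)]
ST=dict(cork=(("c",.053),.015,.442,-.213,0),dish=(("c",.046),.013,.427,-.364,0),mat=(("p",rect(.036,.052)),.008,.437,-.034,.15),
 tile=(("p",rect(.042,.042)),.008,.585,-.161,.1),hexb=(("p",hexa),.008,.692,-.034,0))
def fit(p,name,n=3):
    """gradient-edge fit of the upper outline of a stand"""
    kind,z,x0,y0,w0=ST[name]
    g=cv2.GaussianBlur(p["pixels"],(0,0),1).astype(np.float32)
    G=np.sqrt(sum(cv2.Sobel(g,cv2.CV_32F,i,1-i)**2 for i in(0,1)).sum(2));G=np.minimum(G,np.percentile(G,97))
    def cost(v):
        q=np.array([proj(p,(a,b,z)) for a,b in outline(*v,kind)],np.float32)
        return -cv2.remap(G,q[:,0:1],q[:,1:2],cv2.INTER_LINEAR).mean()
    best=min(((cost((x0+dx,y0+dy,w)),(x0+dx,y0+dy,w)) for dx in np.arange(-.012,.013,.004) for dy in np.arange(-.012,.013,.004) for w in ([0] if kind[0]=="c" else w0+np.arange(-.5,.51,.1))))
    r=minimize(cost,best[1],method="Nelder-Mead",options=dict(initial_simplex=np.array(best[1])+np.vstack([np.zeros(3),np.diag([.003,.003,.05])])))
    return r.x,r.fun
if __name__=="__main__":
    for cam in("wrist","top"):
        p=env.snapshot(cam);im=cv2.resize(p["pixels"],None,fx=4,fy=4,interpolation=cv2.INTER_CUBIC)
        for n in ST:
            v,f=fit(p,n);print(cam,n,np.round(v,4),round(f))
            q=np.array([proj(p,(a,b,ST[n][1])) for a,b in outline(*v,ST[n][0])])
            cv2.polylines(im,[np.int32(q*4+1.5)],True,(0,0,255),1)
        im=im[560:1460,250:1650] if cam=="wrist" else im[540:1100,780:1420]
        f=min(1,800/im.shape[1]);cv2.imwrite(f"pics/ov_{cam}.png",cv2.resize(im,None,fx=f,fy=f,interpolation=cv2.INTER_AREA))
E
python3 ov.py
```

```text
wrist cork [ 0.4465 -0.2116 -0.0298] -450
wrist dish [ 0.4294 -0.3623  0.0026] -478
wrist mat [ 0.4381 -0.0321  0.2255] -463
wrist tile [ 0.5893 -0.1585  0.1788] -426
wrist hexb [ 0.6939 -0.0301 -0.3344] -327
top cork [ 0.4466 -0.2104 -0.0075] -422
top dish [ 0.4287 -0.3602  0.0264] -436
top mat [ 0.4384 -0.0302  0.2248] -416
top tile [ 0.5899 -0.1568  0.1841] -437
top hexb [ 0.6938 -0.0281 -0.3308] -437
```

View pics/ov_wrist.png

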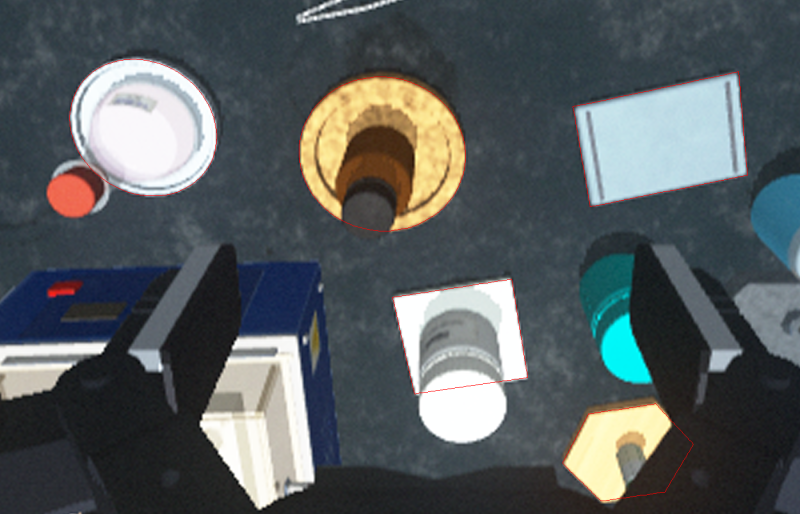

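View pics/ov_top.png

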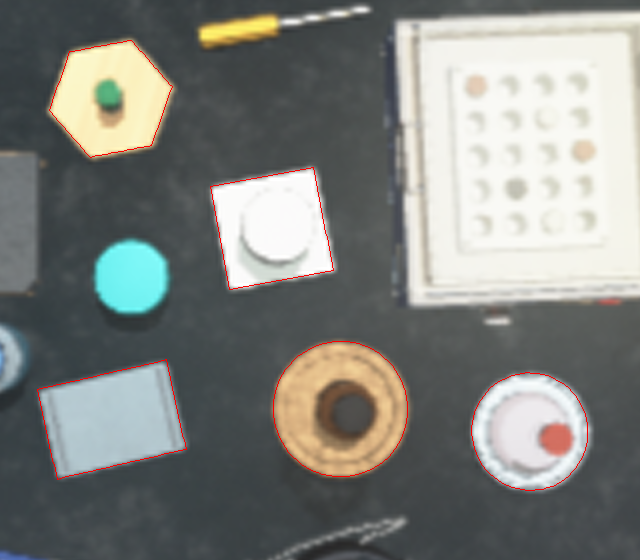

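Outlines fit in both cameras, and the colours and shapes confirm the choice: brown bottle, pink flask with red stopper, white jar, green-capped vial. Now the vessel centres from their caps.

```bash
python3 -c "
from h import *
t=env.snapshot('top');w=env.snapshot('wrist')
for n,z,a,b in(('bottle',.095,(282.9,238),(223.9,229.7)),('jar',.077,(264.1,191.6),(264.6,318.1)),('flask',.109,(333.9,244.1),(95.3,225.3)),('vial',.053,(221.9,158.1),None)):
    print(n,np.round(ray(t,*a,z)[:2],4),b and np.round(ray(w,*b,z)[:2],4))
go((.44,-.213,.16,np.pi/2),(.44,-.213,.05,np.pi/2))
"
```

```text
bottle [ 0.4469 -0.2125] [ 0.4407 -0.2126]
jar [ 0.5846 -0.1586] [ 0.5881 -0.1608]
flask [ 0.4298 -0.3589] [ 0.4285 -0.3577]
vial [ 0.6898 -0.0299] None
t 3.55 tcp [ 0.3601 -0.1784  0.2992] yaw 1.574 open 0.997 grip 0.0 q [-0.63 -0.25 -0.09  1.74 -0.   -0.63]
(0.44, -0.213, 0.16, 1.5707963267948966) -> [-8.  -3.5 13.9] [-0. -0.  0.]
(0.44, -0.213, 0.05, 1.5707963267948966) -> [-8.  -3.5 24.9] [-0. -0.  0.]
```

send_rows:
  targets:
    - [[-8.3,-3.4,10,0,0,0,100],[-8.3,-3.4,14,0,0,0,100],[-8.3,-3.4,14,0,0,0,100],[-8.3,-3.4,14,0,0,0,100],[-8.3,-3.4,17,0,0,0,100],[-8.3,-3.4,21,0,0,0,100],[-8.3,-3.4,24.3,0,0,0,100],[-8.3,-3.4,24.3,0,0,0,100]]

```text
clock: 4.35
tool_pos: [0.4389, -0.2095, 0.0504]
eef_rot: [-0.005, -0.002, 1.0, 0.003]
force: [-1.0, 0.9, -0.0]
opening: 1.001
grip_force: 0.0
```

send_rows:
  targets:
    - [[0,0,0,0,0,0,40],[0,0,0,0,0,0,30],[0,0,0,0,0,0,30],[0,0,0,0,0,0,30],[0,0,0,0,0,0,30],[0,0,0,0,0,0,30],[0,0,0,0,0,0,30],[0,0,0,0,0,0,30]]
  force: 35

```text
clock: 5.15
tool_pos: [0.4452, -0.2133, 0.0592]
eef_rot: [0.002, -0.002, 1.0, -0.001]
force: [-0.4, 0.1, 6.2]
opening: 0.504
grip_force: 36.4
```

```bash
python3 -c "
from h import *
go((.438,-.034,.16,np.pi/2),(.438,-.034,.057,np.pi/2))
"
```

```text
t 5.15 tcp [ 0.4452 -0.2133  0.0592] yaw 1.574 open 0.504 grip 36.4 q [-0.58  0.01 -0.33  1.23  0.   -0.59]
(0.438, -0.034, 0.16, 1.5707963267948966) -> [  0.6  17.9 -10.1] [-0.  0.  0.]
(0.438, -0.034, 0.057, 1.5707963267948966) -> [ 0.7 17.9  0.2] [-0.  0.  0.]
```

send_rows:
  targets:
    - [[0,0,-4,0,0,0,30],[0,2,-8,0,0,0,30],[0.3,6,-8,0,0,0,30],[0.5,11,-8,0,0,0,30],[0.5,15,-8,0,0,0,30],[0.5,17.9,-8,0,0,0,30],[0.5,17.9,-8,0,0,0,30],[0.5,17.9,-5,0,0,0,30]]

```text
clock: 5.95
tool_pos: [0.4416, -0.0336, 0.1107]
eef_rot: [0.005, -0.003, 1.0, -0.002]
force: [1.2, 0.7, -1.4]
opening: 0.501
grip_force: 36.7
```

send_rows:
  targets:
    - [[0,0,2.5,0,0,0,30],[0,0,3.8,0,0,0,30],[0,0,4.6,0,0,0,30],[0,0,5,0,0,0,30],[0,0,5,0,0,0,30],[0,0,5,0,0,0,30],[0,0,5,0,0,0,60],[0,0,5,0,0,0,70]]

```text
clock: 6.75
tool_pos: [0.439, -0.0339, 0.0575]
eef_rot: [0.002, -0.001, 1.0, -0.0]
force: [-0.2, -0.2, 0.2]
opening: 0.701
grip_force: 0.0
```

```bash
python3 -c "
from h import *
go((.429,-.358,.16,np.pi/2),(.429,-.358,.087,np.pi/2))
"
```

```text
t 6.75 tcp [ 0.439  -0.0339  0.0575] yaw 1.573 open 0.701 grip 0.0 q [-0.23 -0.13 -0.46  1.23 -0.   -0.23]
(0.429, -0.358, 0.16, 1.5707963267948966) -> [  1.1 -32.4 -10.2] [-0.  0.  0.]
(0.429, -0.358, 0.087, 1.5707963267948966) -> [  1.1 -32.4  -2.9] [-0.  0.  0.]
```

send_rows:
  targets:
    - [[0,0,-5,0,0,0,80],[0,0,-9,0,0,0,90],[0,-3,-11,0,0,0,100],[0.4,-8,-11,0,0,0,100],[0.7,-13,-11,0,0,0,100],[1,-18,-11,0,0,0,100],[1.1,-23,-11,0,0,0,100],[1.1,-28,-11,0,0,0,100]]

```text
clock: 7.55
tool_pos: [0.4273, -0.3155, 0.1667]
eef_rot: [0.001, -0.001, 1.0, -0.001]
force: [1.0, 0.2, -0.2]
opening: 1.001
grip_force: 0.0
```

send_rows:
  targets:
    - [[0,-3,0,0,0,0,100],[0,-4.4,0,0,0,0,100],[0,-4.4,0,0,0,0,100],[0,-4.4,3,0,0,0,100],[0,-4.4,6,0,0,0,100],[0,-4.4,7.5,0,0,0,100],[0,-4.4,8.1,0,0,0,100],[0,-4.4,8.1,0,0,0,100]]

```text
clock: 8.35
tool_pos: [0.4276, -0.3557, 0.0848]
eef_rot: [-0.0, -0.002, 1.0, 0.001]
force: [0.7, -0.6, 0.3]
opening: 0.998
grip_force: 0.0
```

send_rows:
  targets:
    - [[0,0,0,0,0,0,60],[0,0,0,0,0,0,30],[0,0,0,0,0,0,20],[0,0,0,0,0,0,15],[0,0,0,0,0,0,15],[0,0,0,0,0,0,15],[0,0,0,0,0,0,15],[0,0,0,0,0,0,15]]
  force: 30

```text
clock: 9.15
tool_pos: [0.4285, -0.3585, 0.0869]
eef_rot: [0.001, -0.001, 1.0, -0.002]
force: [0.6, -3.1, 4.7]
opening: 0.331
grip_force: 33.1
```

```bash
python3 -c "
from h import *
go((.4465,-.2110,.087,np.pi/2))
"; python3 look.py w2 | grep -v jar
```

```text
t 9.15 tcp [ 0.4285 -0.3585  0.0869] yaw 1.574 open 0.331 grip 33.1 q [-0.82  0.16 -0.11  1.29 -0.   -0.82]
(0.4465, -0.211, 0.087, 1.5707963267948966) -> [-1.8 14.7 -0.1] [-0.  0.  0.]
t 9.2 [ 0.42845795 -0.358547    0.08686986]
flask 0.77 [253. 248.  98. 166.] [ 0.434 -0.359]
cork_ring 0.58 [445. 228. 133. 138.] [ 0.444 -0.219]
steel_dish 0.94 [248. 196. 130.  96.] [ 0.419 -0.362]
tile 0.94 [478. 348.  67.  36.] [ 0.561 -0.162]
```

View pics/w2.png

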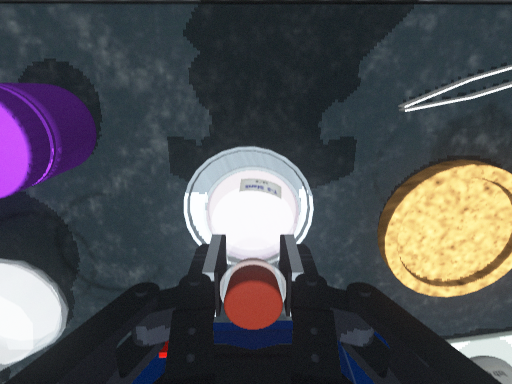

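Wrist view: the flask is held by the neck (stopper at 253,298) and the cork ring is empty at (445,228). Moving it to the cork ring.

send_rows:
  targets:
    - [[0,0,-3,0,0,0,15],[0,0,-6,0,0,0,15],[-0.5,4,-6,0,0,0,15],[-1,8,-6,0,0,0,15],[-1.5,12,-6,0,0,0,15],[-1.8,14.7,-6,0,0,0,15],[-1.8,14.7,-6,0,0,0,15],[-1.8,14.7,-5,0,0,0,15]]

```text
clock: 10.5
tool_pos: [0.4455, -0.2094, 0.1352]
eef_rot: [0.0, -0.002, 1.0, -0.0]
force: [0.7, -0.3, -1.5]
opening: 0.333
grip_force: 32.2
```

send_rows:
  targets:
    - [[0,0,2,0,0,0,15],[0,0,3.5,0,0,0,15],[0,0,4.5,0,0,0,15],[0,0,5,0,0,0,15],[0,0,5,0,0,0,15],[0,0,5,0,0,0,15],[0,0,5,0,0,0,45],[0,0,5,0,0,0,60]]

```text
clock: 11.3
tool_pos: [0.4453, -0.2106, 0.0851]
eef_rot: [0.0, -0.001, 1.0, -0.0]
force: [0.0, -0.0, 1.2]
opening: 0.596
grip_force: 0.0
```

send_rows:
  targets:
    - [[0,0,-2,0,0,0,75],[0,0,-5,0,0,0,100],[0,0,-8,0,0,0,100],[0,4,-8,0,0,0,100],[0,8,-8,0,0,0,100],[0.4,13,-8,0,0,0,100],[0.8,17.7,-8,0,0,0,100],[0.8,17.7,-8,0,0,0,100]]

```text
clock: 12.1
tool_pos: [0.4358, -0.0283, 0.1649]
eef_rot: [-0.0, -0.005, 1.0, 0.001]
force: [-0.2, -0.2, 0.5]
opening: 0.998
grip_force: 0.0
```

```bash
python3 -c "
from h import *
t=env.snapshot('top');cv2.imwrite('pics/top1.png',cv2.resize(t['pixels'][135:275,180:360],None,fx=4,fy=4,interpolation=cv2.INTER_CUBIC))
go((.439,-.034,.0575,np.pi/2))
"
```

```text
t 12.15 tcp [ 0.4365 -0.0308  0.1649] yaw 1.579 open 0.997 grip 0.0 q [-0.22 -0.18 -0.3   1.46  0.   -0.23]
(0.439, -0.034, 0.0575, 1.5707963267948966) -> [-0.3 -0.3 10.7] [0.   0.   0.01]
```

View pics/top1.png

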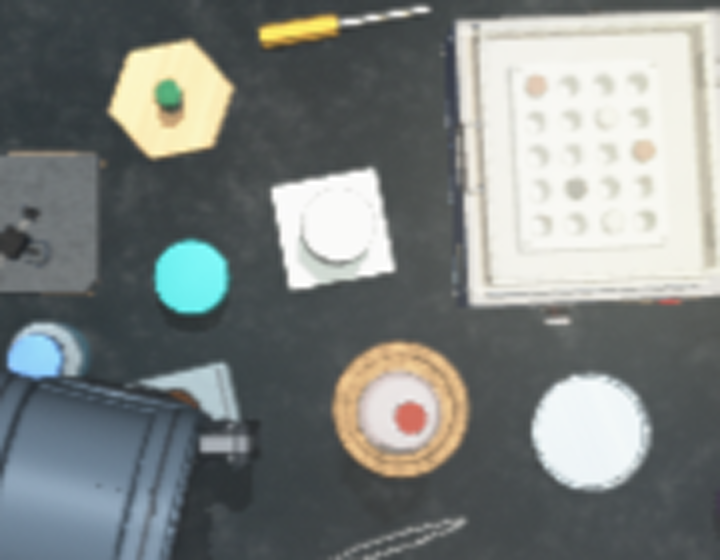

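Flask stands centred in the cork ring (crop 400,410) and the dish is empty (592,432). Now the bottle goes from mat to dish.

send_rows:
  targets:
    - [[-0.1,-0.2,2,0,0,0,100],[-0.1,-0.2,5,0,0,0,100],[-0.1,-0.2,8,0,0,0,100],[-0.1,-0.2,10,0,0,0,100],[-0.1,-0.2,10.8,0,0,0,100],[-0.1,-0.2,10.8,0,0,0,100],[-0.1,-0.2,10.8,0,0,0,100],[-0.1,-0.2,10.8,0,0,0,60]]

```text
clock: 12.95
tool_pos: [0.439, -0.0355, 0.0588]
eef_rot: [0.002, -0.001, 1.0, -0.0]
force: [0.2, 1.1, 0.2]
opening: 0.854
grip_force: 0.0
```

send_rows:
  targets:
    - [[0,0,0,0,0,0,40],[0,0,0,0,0,0,30],[0,0,0,0,0,0,30],[0,0,0,0,0,0,30],[0,0,0,0,0,0,30],[0,0,0,0,0,0,30],[0,0,0,0,0,0,30],[0,0,0,0,0,0,30]]
  force: 35

```text
clock: 13.75
tool_pos: [0.4387, -0.0348, 0.0584]
eef_rot: [0.001, -0.002, 1.0, -0.0]
force: [-0.0, 1.6, 5.1]
opening: 0.502
grip_force: 36.4
```

```bash
python3 -c "
from h import *
go((.429,-.361,.0575,np.pi/2))
p=env.snapshot('wrist');print(env.search_frame(p,'bottle')[:2]);
cv2.imwrite('pics/w3.png',p['pixels'])
for z in(.095,):print(proj(p,(*env.read_state()['tool_pos'][:2],z)))
"
```

```text
t 13.75 tcp [ 0.4387 -0.0348  0.0584] yaw 1.574 open 0.502 grip 36.4 q [-0.23 -0.13 -0.46  1.23  0.   -0.24]
(0.429, -0.361, 0.0575, 1.5707963267948966) -> [  1.1 -32.6   0.1] [-0.  0.  0.]
[{'bbox': [251.8, 273.7, 95.7, 148.0], 'p': 0.85}]
(np.float64(253.13005005601164), np.float64(333.0709395464152))
```

View pics/w3.png

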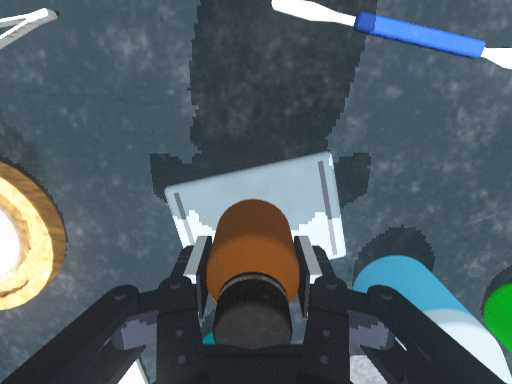

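Bottle is held upright on the mat (cap around 253,318), sitting a few mm nearer the robot than the pad centre, so I compensate at the dish.

send_rows:
  targets:
    - [[0,0,-4,0,0,0,30],[0,0,-9,0,0,0,30],[0,-4,-11,0,0,0,30],[0.2,-8,-11,0,0,0,30],[0.4,-13,-11,0,0,0,30],[0.6,-18,-11,0,0,0,30],[0.7,-23,-11,0,0,0,30],[0.7,-28,-11,0,0,0,30]]

```text
clock: 14.65
tool_pos: [0.4305, -0.3164, 0.1661]
eef_rot: [-0.001, -0.001, 1.0, 0.001]
force: [1.2, 0.1, -2.0]
opening: 0.501
grip_force: 36.6
```

send_rows:
  targets:
    - [[0,-3,0,0,0,0,30],[0,-4.6,0,0,0,0,30],[0,-4.6,0,0,0,0,30],[0,-4.6,3,0,0,0,30],[0,-4.6,6,0,0,0,30],[0,-4.6,9,0,0,0,30],[0,-4.6,10.3,0,0,0,30],[0,-4.6,10.6,0,0,0,30]]

```text
clock: 15.45
tool_pos: [0.4307, -0.3582, 0.0592]
eef_rot: [-0.002, -0.002, 1.0, 0.002]
force: [-0.4, 0.4, -1.4]
opening: 0.5
grip_force: 36.7
```

send_rows:
  targets:
    - [[0,0,0.2,0,0,0,30],[0,0,0.4,0,0,0,30],[0,0,0.4,0,0,0,30],[0,0,0.4,0,0,0,30],[0,0,0.4,0,0,0,50],[0,0,0.4,0,0,0,65],[0,0,0.4,0,0,0,75],[0,0,0.4,0,0,0,80]]

```text
clock: 16.25
tool_pos: [0.4318, -0.361, 0.0574]
eef_rot: [0.0, -0.002, 1.0, -0.0]
force: [-0.2, 0.5, 0.8]
opening: 0.803
grip_force: 0.0
```

send_rows:
  targets:
    - [[0,0,-2,0,0,0,85],[0,0,-5,0,0,0,100],[0,0,-10,0,0,0,100],[0,0,-14,0,0,0,100],[0,5,-18,0,0,0,100],[0,10,-20,0,0,0,100],[0,15,-20,0,0,0,100],[0,20,-20,0,0,0,100]]

```text
clock: 17.05
tool_pos: [0.4316, -0.1759, 0.2587]
eef_rot: [0.002, -0.001, 1.0, -0.001]
force: [1.2, 0.7, 0.3]
opening: 0.997
grip_force: 0.0
```

```bash
python3 -c "
from h import *
t=env.snapshot('top');w=env.snapshot('wrist')
a=cv2.resize(t['pixels'][135:275,190:350],None,fx=2.5,fy=2.5,interpolation=cv2.INTER_CUBIC);b=cv2.resize(w['pixels'],(400,300))
o=np.zeros((350,800,3),np.uint8);o[:,:400]=a;o[:300,400:]=b;cv2.imwrite('pics/c4.png',o)
for p in(t,w):
  for n,x,y,z in(('bottle',.429,-.361,.095),('flask',.4465,-.211,.109)):print(n,np.round(proj(p,(x,y,z)),1))
go((.692,-.029,.16,np.pi/2),(.692,-.029,.045,np.pi/2))
"
```

```text
bottle [333.5 244.1]
flask [282.8 238.4]
bottle [ 54.5 171.3]
flask [207.  193.9]
t 17.15 tcp [ 0.4311 -0.172   0.2583] yaw 1.581 open 0.996 grip 0.0 q [-0.53 -0.11 -0.04  1.63  0.   -0.54]
(0.692, -0.029, 0.16, 1.5707963267948966) -> [-26.2  14.    9.9] [0.   0.   0.01]
(0.692, -0.029, 0.045, 1.5707963267948966) -> [-26.2  14.   21.4] [0.   0.   0.01]
```

View pics/c4.png

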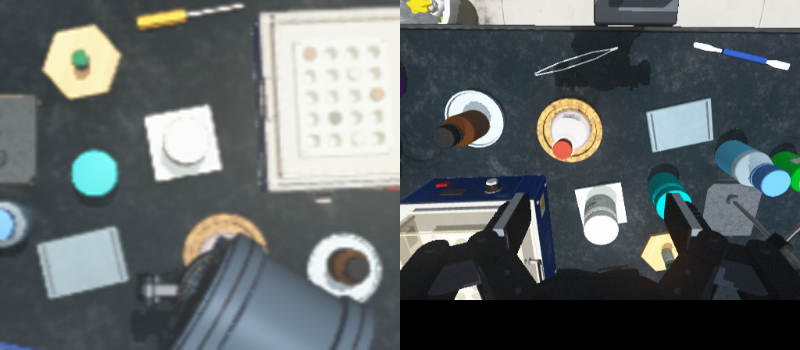

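send_rows:
  targets:
    - [[-3,2,0,0,0,0,100],[-7,4,0,0,0,0,100],[-11,6,0,0,0,0,100],[-15,8,2,0,0,0,100],[-19,10,4,0,0,0,100],[-23,12,7,0,0,0,100],[-25.9,14,9,0,0,0,100],[-25.9,14,10,0,0,0,100]]

```text
clock: 17.95
tool_pos: [0.6907, -0.0334, 0.149]
eef_rot: [-0.004, -0.003, 1.0, 0.001]
force: [-1.3, 0.0, -0.7]
opening: 1.0
grip_force: 0.0
```

```bash
python3 -c "
from h import *
from ov import fit
t=env.snapshot('top');w=env.snapshot('wrist')
a=cv2.resize(t['pixels'][215:275,250:350],None,fx=4,fy=4,interpolation=cv2.INTER_CUBIC);b=cv2.resize(w['pixels'],(400,300))
o=np.zeros((300,800,3),np.uint8);o[:240,:400]=a;o[:300,400:]=b
u,v=proj(t,(.429,-.361,.095));cv2.circle(o,(int((u-250)*4+2),int((v-215)*4+2)),11,(0,255,0),1)
cv2.imwrite('pics/c5.png',o)
for d in env.search_frame(w,'vial')[:2]:print(d)
print('vial pred',proj(w,(.690,-.030,.053)),proj(w,(.69,-.03,.008)))
go((.690,-.030,.045,np.pi/2))
"
```

```text
{'bbox': [261.2, 195.4, 27.4, 41.4], 'p': 0.68}
vial pred (np.float64(258.783589382968), np.float64(202.0683859585964)) (np.float64(257.727283573584), np.float64(184.56012148331698))
t 18.1 tcp [ 0.6886 -0.0366  0.1551] yaw 1.574 open 0.998 grip 0.0 q [-0.15  0.49  0.44  1.52 -0.   -0.15]
(0.69, -0.03, 0.045, 1.5707963267948966) -> [-0.2  0.7 11. ] [-0. -0.  0.]
```

View pics/c5.png

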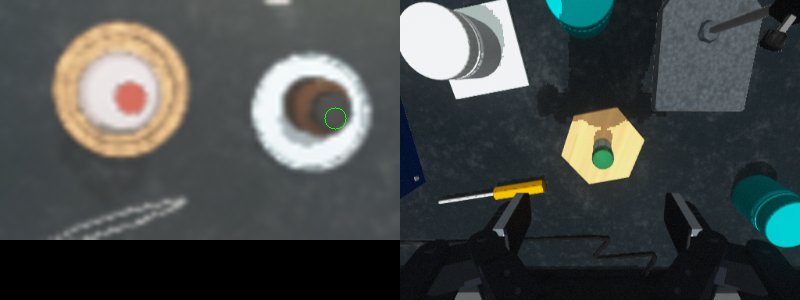

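Bottle cap sits at crop (328,108) against the target (335,118), so it is a few mm off centre in the dish. I'll mend that afterwards. The vial cap matches its predicted pixel. First settle and re-read.

send_rows:
  targets:
    - [[0,0.3,1,0,0,0,90],[0,0.5,2,0,0,0,80],[0,0.5,3,0,0,0,70],[0,0.5,4,0,0,0,60],[0,0.5,4,0,0,0,60],[0,0.5,4,0,0,0,60],[0,0.5,4,0,0,0,60],[0,0.5,4,0,0,0,60]]

```text
clock: 18.9
tool_pos: [0.6901, -0.0311, 0.1175]
eef_rot: [0.001, -0.002, 1.0, -0.0]
force: [0.5, 0.6, -0.8]
opening: 0.599
grip_force: 0.0
```

```bash
python3 -c "
from h import *
go((.690,-.030,.045,np.pi/2))
"
```

```text
t 18.9 tcp [ 0.6901 -0.0311  0.1175] yaw 1.574 open 0.599 grip 0.0 q [-0.14  0.49  0.37  1.44 -0.   -0.15]
(0.69, -0.03, 0.045, 1.5707963267948966) -> [0.  0.1 7.3] [-0.  0.  0.]
```

send_rows:
  targets:
    - [[0,0.1,2,0,0,0,60],[0,0.1,4,0,0,0,60],[0,0.1,6,0,0,0,60],[0,0.1,7,0,0,0,60],[0,0.1,7.3,0,0,0,60],[0,0.1,7.3,0,0,0,60],[0,0.1,7.3,0,0,0,60],[0,0.1,7.3,0,0,0,40]]

```text
clock: 19.7
tool_pos: [0.6907, -0.0302, 0.0455]
eef_rot: [0.001, -0.002, 1.0, -0.0]
force: [-0.3, -0.3, -0.0]
opening: 0.445
grip_force: 0.0
```

send_rows:
  targets:
    - [[0,0,0,0,0,0,25],[0,0,0,0,0,0,10],[0,0,0,0,0,0,10],[0,0,0,0,0,0,10],[0,0,0,0,0,0,10],[0,0,0,0,0,0,10],[0,0,0,0,0,0,10],[0,0,0,0,0,0,10]]
  force: 20

```text
clock: 20.5
tool_pos: [0.6904, -0.0301, 0.045]
eef_rot: [0.001, -0.002, 1.0, -0.0]
force: [-0.0, 0.1, 6.9]
opening: 0.233
grip_force: 20.6
```

```bash
python3 -c "
from h import *
go((.69,-.03,.1,None),(.438,-.034,.12,np.pi/2))
"
```

```text
t 20.5 tcp [ 0.6904 -0.0301  0.045 ] yaw 1.574 open 0.233 grip 20.6 q [-0.14  0.52  0.26  1.31  0.   -0.14]
(0.69, -0.03, 0.1, None) -> [ 0.   0.  -5.5] [ 0.  0. -0.]
(0.438, -0.034, 0.12, 1.5707963267948966) -> [25.2 -0.3 -7.6] [-0.  0.  0.]
```

send_rows:
  targets:
    - [[0,0,-3,0,0,0,10],[0,0,-7,0,0,0,10],[0,0,-11,0,0,0,10],[2,0,-12,0,0,0,10],[6,0,-12,0,0,0,10],[10,-0.1,-12,0,0,0,10],[14,-0.2,-12,0,0,0,10],[18,-0.3,-12,0,0,0,10]]

```text
clock: 21.3
tool_pos: [0.5073, -0.0335, 0.1624]
eef_rot: [-0.001, -0.002, 1.0, 0.0]
force: [-0.2, 0.3, 0.8]
opening: 0.24
grip_force: 20.2
```

send_rows:
  targets:
    - [[4,0,0,0,0,0,10],[7.2,0,0,0,0,0,10],[7.2,0,0,0,0,0,10],[7.2,0,3,0,0,0,10],[7.2,0,6,0,0,0,10],[7.2,0,8,0,0,0,10],[7.2,0,10,0,0,0,10],[7.2,0,10,0,0,0,10]]

```text
clock: 22.1
tool_pos: [0.435, -0.0332, 0.06]
eef_rot: [-0.004, -0.002, 1.0, 0.001]
force: [-0.4, -0.6, -0.8]
opening: 0.236
grip_force: 20.2
```

```bash
python3 -c "
from h import *
go((.438,-.034,.045,np.pi/2))
"
```

```text
t 22.1 tcp [ 0.435  -0.0332  0.06  ] yaw 1.574 open 0.236 grip 20.2 q [-0.23 -0.13 -0.46  1.25  0.   -0.23]
(0.438, -0.034, 0.045, 1.5707963267948966) -> [-0.3 -0.1  1.5] [ 0.   -0.01  0.  ]
```

send_rows:
  targets:
    - [[0,0,1,0,0,0,10],[0,0,1.6,0,0,0,10],[0,0,1.9,0,0,0,10],[0,0,2,0,0,0,10],[0,0,2,0,0,0,10],[0,0,2,0,0,0,10],[0,0,2,0,0,0,35],[0,0,2,0,0,0,50]]

```text
clock: 22.9
tool_pos: [0.4379, -0.034, 0.0437]
eef_rot: [0.0, -0.002, 1.0, -0.0]
force: [0.1, -0.9, 0.2]
opening: 0.494
grip_force: 0.0
```

send_rows:
  targets:
    - [[0,0,-2,0,0,0,60],[0,0,-6,0,0,0,80],[0,0,-10,0,0,0,100],[-3,-3,-12,0,0,0,100],[-6,-6,-12,0,0,0,100],[-9,-9,-12,0,0,0,100],[-12,-11,-12,0,0,0,100],[-14.9,-12.5,-12,0,0,0,100]]

```text
clock: 23.7
tool_pos: [0.5882, -0.1602, 0.1631]
eef_rot: [-0.0, -0.001, 1.0, -0.0]
force: [-0.2, 1.2, 0.9]
opening: 0.998
grip_force: 0.0
```

send_rows:
  targets:
    - [[0,0,0,0,0,0,100],[0,0,0,0,0,0,100],[0,0,0,0,0,0,100],[0,0,0,0,0,0,100],[0,0,0,0,0,0,100],[0,0,0,0,0,0,100],[0,0,0,0,0,0,100],[0,0,0,0,0,0,100]]

```text
clock: 24.5
tool_pos: [0.5869, -0.1583, 0.164]
eef_rot: [0.0, -0.002, 1.0, -0.0]
force: [-0.1, -1.3, 0.4]
opening: 0.998
grip_force: 0.0
```

```bash
python3 -c "
from h import *
t=env.snapshot('top');w=env.snapshot('wrist')
a=cv2.resize(t['pixels'][150:270,180:340],None,fx=2.5,fy=2.5,interpolation=cv2.INTER_CUBIC);b=cv2.resize(w['pixels'],(400,300))
o=np.zeros((300,800,3),np.uint8);o[:300,:400]=a;o[:300,400:]=b
u,v=proj(w,(.5865,-.159,.077));print(u,v);cv2.circle(o,(int(u/1.28+400),int(v/1.28)),int(27.5/180*300/1.28),(0,255,0),1)
cv2.imwrite('pics/c6.png',o)
go((.5865,-.159,.056,np.pi/2))
"
```

```text
251.85582946938507 202.87906387090695
t 24.6 tcp [ 0.587  -0.1584  0.1638] yaw 1.574 open 0.996 grip 0.0 q [-0.37  0.26  0.16  1.47 -0.   -0.38]
(0.5865, -0.159, 0.056, 1.5707963267948966) -> [ 0.1 -0.1 10.8] [-0.  0.  0.]
```

View pics/c6.png

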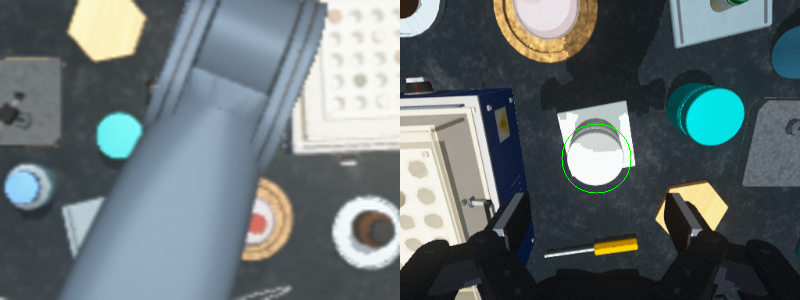

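Jar cap (596,156) lies under the tool and inside the predicted circle, and the vial is on the mat (735,3). Gripping the jar.

send_rows:
  targets:
    - [[0,0,2,0,0,0,100],[0,0,4,0,0,0,100],[0,0,6,0,0,0,100],[0,0,8,0,0,0,100],[0,0,10,0,0,0,100],[0,0,10.8,0,0,0,100],[0,0,10.8,0,0,0,100],[0,0,10.8,0,0,0,90]]

```text
clock: 25.4
tool_pos: [0.5875, -0.1586, 0.0565]
eef_rot: [0.0, -0.002, 1.0, -0.0]
force: [0.3, 0.2, 0.8]
opening: 0.903
grip_force: 0.0
```

send_rows:
  targets:
    - [[0,0,0,0,0,0,70],[0,0,0,0,0,0,50],[0,0,0,0,0,0,40],[0,0,0,0,0,0,40],[0,0,0,0,0,0,40],[0,0,0,0,0,0,40],[0,0,0,0,0,0,40],[0,0,0,0,0,0,40]]
  force: 40

```text
clock: 26.2
tool_pos: [0.5884, -0.1592, 0.0578]
eef_rot: [0.002, -0.002, 1.0, -0.001]
force: [-0.0, -1.0, 6.4]
opening: 0.64
grip_force: 43.0
```

```bash
python3 -c "
from h import *
go((.694,-.029,.056,np.pi/2))
"
```

```text
t 26.2 tcp [ 0.5884 -0.1592  0.0578] yaw 1.574 open 0.64 grip 43.0 q [-0.37  0.31  0.    1.26 -0.   -0.38]
(0.694, -0.029, 0.056, 1.5707963267948966) -> [-10.6  13.    0.2] [-0.  0.  0.]
```

send_rows:
  targets:
    - [[0,0,-3,0,0,0,40],[0,0,-6,0,0,0,40],[0,0,-9,0,0,0,40],[-3,3.5,-10,0,0,0,40],[-6,7,-10,0,0,0,40],[-9,10.5,-10,0,0,0,40],[-10.8,13,-10,0,0,0,40],[-10.8,13,-10,0,0,0,40]]

```text
clock: 27.0
tool_pos: [0.6954, -0.0232, 0.1529]
eef_rot: [-0.001, -0.004, 1.0, 0.002]
force: [-0.3, -0.6, -1.9]
opening: 0.634
grip_force: 43.2
```

send_rows:
  targets:
    - [[0,0,0,0,0,0,40],[0,0,2,0,0,0,40],[0,0,4,0,0,0,40],[0,0,6,0,0,0,40],[0,0,8,0,0,0,40],[0,0,9.2,0,0,0,40],[0,0,9.6,0,0,0,40],[0,0,9.6,0,0,0,40]]

```text
clock: 27.8
tool_pos: [0.6941, -0.0286, 0.0596]
eef_rot: [-0.0, -0.001, 1.0, 0.0]
force: [-0.4, 0.0, -2.8]
opening: 0.632
grip_force: 43.3
```

```bash
python3 -c "
from h import *
go((.694,-.029,.0578,np.pi/2))
"
```

```text
t 27.8 tcp [ 0.6941 -0.0286  0.0596] yaw 1.573 open 0.632 grip 43.3 q [-0.14  0.53  0.3   1.34 -0.   -0.14]
(0.694, -0.029, 0.0578, 1.5707963267948966) -> [ 0.  -0.   0.2] [ 0. -0.  0.]
```

send_rows:
  targets:
    - [[0,0,0.2,0,0,0,40],[0,0,0.4,0,0,0,40],[0,0,0.4,0,0,0,40],[0,0,0.4,0,0,0,40],[0,0,0.4,0,0,0,60],[0,0,0.4,0,0,0,75],[0,0,0.4,0,0,0,85],[0,0,0.4,0,0,0,95]]

```text
clock: 28.6
tool_pos: [0.6943, -0.0279, 0.0549]
eef_rot: [-0.001, -0.002, 1.0, 0.0]
force: [0.3, -0.3, -0.8]
opening: 0.946
grip_force: 0.0
```

send_rows:
  targets:
    - [[0,0,-2,0,0,0,100],[0,0,-5,0,0,0,100],[0,0,-9,0,0,0,100],[0,0,-13,0,0,0,100],[4,0,-13,0,0,0,80],[8,0,-13,0,0,0,60],[13,-0.3,-13,0,0,0,60],[18,-0.5,-13,0,0,0,60]]

```text
clock: 29.4
tool_pos: [0.5132, -0.0336, 0.1852]
eef_rot: [-0.0, -0.002, 1.0, -0.0]
force: [-0.2, 0.2, 1.0]
opening: 0.6
grip_force: 0.0
```

send_rows:
  targets:
    - [[4,0,0,0,0,0,60],[7.6,0,0,0,0,0,60],[7.6,0,2,0,0,0,60],[7.6,0,4,0,0,0,60],[7.6,0,5,0,0,0,60],[7.6,0,5,0,0,0,60],[7.6,0,5,0,0,0,60],[7.6,0,5,0,0,0,60]]

```text
clock: 30.2
tool_pos: [0.4396, -0.034, 0.1367]
eef_rot: [0.001, -0.002, 1.0, -0.0]
force: [-0.4, -0.5, 0.5]
opening: 0.601
grip_force: 0.0
```

```bash
python3 -c "
from h import *
go((.438,-.034,.044,np.pi/2))
"
```

```text
t 30.2 tcp [ 0.4396 -0.034   0.1367] yaw 1.574 open 0.601 grip 0.0 q [-0.23 -0.17 -0.34  1.4   0.   -0.23]
(0.438, -0.034, 0.044, 1.5707963267948966) -> [0.2 0.  9.3] [-0.  0.  0.]
```

send_rows:
  targets:
    - [[0.2,0,2,0,0,0,60],[0.2,0,4,0,0,0,60],[0.2,0,6,0,0,0,60],[0.2,0,8,0,0,0,60],[0.2,0,9,0,0,0,60],[0.2,0,9.2,0,0,0,60],[0.2,0,9.2,0,0,0,60],[0.2,0,9.2,0,0,0,60]]

```text
clock: 31.0
tool_pos: [0.4379, -0.0341, 0.0451]
eef_rot: [0.001, -0.002, 1.0, -0.0]
force: [0.2, 1.0, -0.0]
opening: 0.602
grip_force: 0.0
```

send_rows:
  targets:
    - [[0,0,0,0,0,0,40],[0,0,0,0,0,0,25],[0,0,0,0,0,0,10],[0,0,0,0,0,0,10],[0,0,0,0,0,0,10],[0,0,0,0,0,0,10],[0,0,0,0,0,0,10],[0,0,0,0,0,0,10]]
  force: 20

```text
clock: 31.8
tool_pos: [0.4375, -0.0341, 0.0446]
eef_rot: [0.001, -0.002, 1.0, -0.0]
force: [-0.5, -0.2, 5.6]
opening: 0.238
grip_force: 20.4
```

```bash
python3 -c "
from h import *
go((.5896,-.1577,.045,np.pi/2))
"
```

```text
t 31.8 tcp [ 0.4375 -0.0341  0.0446] yaw 1.574 open 0.238 grip 20.4 q [-0.23 -0.12 -0.48  1.21 -0.   -0.23]
(0.5896, -0.1577, 0.045, 1.5707963267948966) -> [-15.2 -12.4  -0. ] [-0.  0.  0.]
```

send_rows:
  targets:
    - [[0,0,-3,0,0,0,10],[0,0,-7,0,0,0,10],[0,0,-10,0,0,0,10],[-3,-3,-10,0,0,0,10],[-6,-6,-10,0,0,0,10],[-9,-9,-10,0,0,0,10],[-12,-11,-10,0,0,0,10],[-15.2,-12.4,-10,0,0,0,10]]

```text
clock: 32.6
tool_pos: [0.5895, -0.159, 0.1424]
eef_rot: [-0.001, -0.001, 1.0, 0.0]
force: [0.7, 0.0, 0.3]
opening: 0.237
grip_force: 20.0
```

send_rows:
  targets:
    - [[0,0,0,0,0,0,10],[0,0,2,0,0,0,10],[0,0,4,0,0,0,10],[0,0,6,0,0,0,10],[0,0,8,0,0,0,10],[0,0,9.2,0,0,0,10],[0,0,9.6,0,0,0,10],[0,0,9.6,0,0,0,10]]

```text
clock: 33.4
tool_pos: [0.5884, -0.157, 0.0471]
eef_rot: [-0.001, -0.002, 1.0, 0.0]
force: [-0.4, -0.1, -0.0]
opening: 0.238
grip_force: 20.0
```

```bash
python3 -c "
from h import *
go((.5896,-.1577,.0445,np.pi/2))
"
```

```text
t 33.4 tcp [ 0.5884 -0.157   0.0471] yaw 1.574 open 0.238 grip 20.0 q [-0.37  0.32 -0.01  1.25 -0.   -0.37]
(0.5896, -0.1577, 0.0445, 1.5707963267948966) -> [-0.1 -0.1  0.3] [ 0. -0.  0.]
```

send_rows:
  targets:
    - [[0,0,0.2,0,0,0,10],[-0.1,0,0.4,0,0,0,10],[-0.1,0,0.4,0,0,0,10],[-0.1,0,0.4,0,0,0,10],[-0.1,0,0.4,0,0,0,30],[-0.1,0,0.4,0,0,0,45],[-0.1,0,0.4,0,0,0,60],[-0.1,0,0.4,0,0,0,60]]

```text
clock: 34.2
tool_pos: [0.59, -0.1573, 0.0436]
eef_rot: [-0.0, -0.002, 1.0, 0.0]
force: [-0.8, -1.6, 0.5]
opening: 0.602
grip_force: 0.0
```

send_rows:
  targets:
    - [[0,0,-3,0,0,0,80],[0,0,-7,0,0,0,100],[0,0,-12,0,0,0,100],[3,-1,-16,0,0,0,100],[7,-2,-20,0,0,0,100],[11,-3,-23,0,0,0,100],[15,-3,-25,0,0,0,100],[19,-3,-25,0,0,0,100]]

```text
clock: 35.0
tool_pos: [0.3999, -0.189, 0.298]
eef_rot: [0.003, -0.002, 1.0, -0.002]
force: [-0.1, -0.2, 0.8]
opening: 1.001
grip_force: 0.0
```

send_rows:
  targets:
    - [[4,0,0,0,0,0,100],[5,0,0,0,0,0,100],[5,0,0,0,0,0,100],[5,0,0,0,0,0,100],[5,0,0,0,0,0,100],[5,0,0,0,0,0,100],[5,0,0,0,0,0,100],[5,0,0,0,0,0,100]]

```text
clock: 35.8
tool_pos: [0.3507, -0.1881, 0.2935]
eef_rot: [-0.0, -0.002, 1.0, 0.0]
force: [0.3, 0.1, -0.9]
opening: 0.998
grip_force: 0.0
```

```bash
cat > chk.py <<'E'
from h import *
import sys
T=dict(flask=(.4465,-.211,.109,.012),jar=(.694,-.029,.077,.0275),bottle=(.429,-.361,.095,.0145),vial=(.5896,-.1577,.053,.011))
W=[]
for cam in("top","wrist"):
    p=env.snapshot(cam)
    for n,(x,y,z,r) in T.items():
        u,v=proj(p,(x,y,z));u0,v0=int(u)-25,int(v)-25
        c=p["pixels"][max(v0,0):v0+50,max(u0,0):u0+50];c=cv2.copyMakeBorder(c,max(-v0,0),0,max(-u0,0),0,0)
        c=cv2.copyMakeBorder(c,0,50-c.shape[0],0,50-c.shape[1],0);c=cv2.resize(c,(200,200),interpolation=cv2.INTER_CUBIC)
        a=np.linspace(0,6.283,40);q=np.array([proj(p,(x+r*np.cos(t),y+r*np.sin(t),z)) for t in a])
        cv2.polylines(c,[np.int32((q-[u0,v0])*4+1.5)],True,(0,255,0),1);W.append(c)
        print(cam,n,"px",round(u,1),round(v,1),"crop0",u0,v0)
cv2.imwrite(f"pics/{sys.argv[1]}.png",np.vstack([np.hstack(W[:4]),np.hstack(W[4:])]))
go((.43,-.36,.16,np.pi/2))
E
python3 chk.py k1
```

```text
top flask px 282.8 238.4 crop0 257 213
top jar px 221.1 155.4 crop0 196 130
top bottle px 333.5 244.1 crop0 308 219
top vial px 263.5 190.6 crop0 238 165
wrist flask px 232.4 249.5 crop0 207 224
wrist jar px 356.5 382.5 crop0 331 357
wrist bottle px 105.5 230.0 crop0 80 205
wrist vial px 272.5 315.2 crop0 247 290
t 35.9 tcp [ 0.3505 -0.1881  0.2936] yaw 1.574 open 0.999 grip 0.0 q [-0.66 -0.27 -0.11  1.73 -0.   -0.67]
(0.43, -0.36, 0.16, 1.5707963267948966) -> [ -7.9 -17.2  13.4] [ 0. -0.  0.]
```

View pics/k1.png

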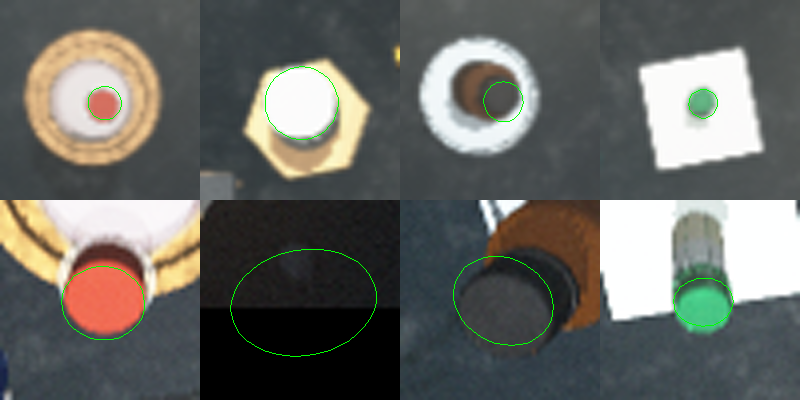

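Flask, jar and vial caps match their target circles to about 1 px in the top row. The bottle cap (499,96) is about 3 mm off its circle at (503,101), which is well centred, so no re-placing is needed. All four stand upright and the gripper is clear.

```bash
python3 -c "
from plant import env
print(env.job_done())"
```

```text
the job is handed in; nothing more can be done
None
```

I handed the job in at about 36 s of simulated time: the flask, jar and vial stand upright within about 2 mm of the middle of their own stands, the bottle about 3 mm off the middle of its dish, and the blue bottle was not touched.

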